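# Load the vial evaporator

## Task

Load the vial evaporator: push its counterweighted needle head up and back by the hoop at its front until it has gone past its balance point and stays raised by itself, then push the rack of vials along the bed, between the guide rails, until it is fully home against the back stop under the raised head. Everything is only pushed, gently: do not squeeze or force the hoop, do not lift the rack, keep every vial standing in it, and leave the other things on the bench where they are.

Things in the scene. Friction and masses are not known exactly. Their poses are not given: they have to be found in the camera images.
- evaporator: white bench evaporator for 2 ml vials, fixed to the bench. Origin at bench level, under the centre of the home place of the rack; x from the loading side to the back, y left, z up. In its frame (mm): flat bed 12 high, x -175 to 135, y +-102; rear housing x 33 to 75, y +-75, top at z 66; hinge ears at y +-97 up to z 112; hinge axis of the head along y through x 90, z 90.
- back_stop (a point): middle of the foot of the back stop: the upright front face of the rear housing (x 33, z 12 in the evaporator's frame), which the far long side of the rack touches when home. Towards it lead two slippery black plastic guide rails, 142 mm apart inside (5 mm play on each side of the rack), 14 high above the bed, x -30 to 33, with lead-ins spreading outward from x -30 to x -89 (about 180 apart).
- head (a joint): hinge of the needle head, rad: 0 = down (stop), grows as the front goes up and back, 1.6 = fully raised (stop). A counterweight sits behind the hinge: below about 0.77 the head falls back down, beyond it the head swings on by itself to 1.6 and stays. Starting it takes about 2 N at the bar along its arc (3 to 4 N if pushed level), then less; the hinge is damped.
- push_bar (a point): middle of the push bar: level top of an upright round steel hoop, 12 mm thick, 116 wide along the evaporator's y, on the front of the head. It moves on an arc of 180 mm about the hinge axis; head down: x -60, z 190 in the evaporator's frame. From the hoop's foot a clear splash guard (160 wide, x -51) hangs to z 33 and shuts off the bay; needles behind it.
- vial_rack: green vial rack, 66 mm along its x, 132 along its y, 34 high, open grid front with bars at 0-4 and 20-24 high and solid end plates, about 0.2 kg with its vials; origin at the centre of its underside. It stands on the loading bed in front of the needle head, its x roughly along the evaporator's x.
- vial_a: capped 2 ml vial standing in the rack, 12 mm diameter, 33 high, its foot 4 above the rack's underside; origin at its foot, z up
- vial_b: capped 2 ml vial standing in the rack, 12 mm diameter, 33 high, its foot 4 above the rack's underside; origin at its foot, z up
- vial_c: capped 2 ml vial standing in the rack, 12 mm diameter, 33 high, its foot 4 above the rack's underside; origin at its foot, z up
- vial_d: capped 2 ml vial standing in the rack, 12 mm diameter, 33 high, its foot 4 above the rack's underside; origin at its foot, z up
- vial_e: capped 2 ml vial standing in the rack, 12 mm diameter, 33 high, its foot 4 above the rack's underside; origin at its foot, z up
- vial_f: capped 2 ml vial standing in the rack, 12 mm diameter, 33 high, its foot 4 above the rack's underside; origin at its foot, z up
- beaker_a: bystander: glass beaker, 56 mm wide, 72 high, beside the evaporator; origin at the centre of its underside
- bottle_d: bystander: small clear screw cap bottle, 59 mm wide, 111 high, beside the evaporator; origin at the centre of its underside
- vial_h: bystander: single vial, 12 mm wide, 33 high, standing on the bench left of the loading bed; origin at its foot
- vial_i: bystander: single vial, 12 mm wide, 33 high, standing on the bench right of the loading bed; origin at its foot
- timer: bystander: white bench timer, 61x75x46 mm, on the right; origin at the centre of its underside
Things that resemble listed ones, but are neither listed nor needed, are in the scene too. There is more than one size of the vial_rack; the one meant has the size given above.

How it is judged:
By the outcome, as a careful person would: the job done as asked, in the order asked, and still so for the second after the job is handed in, with the robot touching nothing.
It also fails if it takes over 58 s, if anything falls off the work surface, if the arm or the gripper's body presses on something with over 40 N, if the wrist force passes 120 N, or if a joint passes its speed limit or range.

## Robot

A 7-joint arm with a two-finger parallel gripper is mounted at the origin on a cart in front of the work surface, level with it; the furniture and walls round the work are solid. World frame = base frame: x ahead of the robot, y to its left, z up, the work surface at z = 0. Lengths are in mm, angles in rad, forces in N, time in s.
With the tool pointing down it reaches from about 400 to 875 mm from the base axis. Payload 4.4 kg.
Tool frame: the origin (TCP) lies at the very end of the fingers, on their centre line; the grasp point (between the pads) lies 19 mm behind it; z points along the fingers, y is the line along which they close (so a half turn about z gives the same grasp; the last joint's range is limited). The gripper opens to 85 mm and grips with 20 to 120 N. Pads are 22 mm wide; open, the fingers measure 114 mm over their backs; the gripper's body (76 mm by 85 mm) begins 54 mm behind the grasp point. The pads swing forward as they close: fully open they stand 13 mm farther back than shut.
Start: joints at [-1.197, 0.628, 0.038, 1.517, -0.027, 0.996, -0.02], TCP at [276.722, 588.169, 231.313] pointing down, gripper open.
Joint ranges: [-3.06, 3.06], [-0.37, 2.12], [-1.25, 1.32], [0.18, 2.47], [-1.1, 4.24], [0.23, 1.98], [-2.94, 2.94]. Speed limits (rad/s): [2.57, 2.57, 3.14, 3.14, 3.14, 3.14, 3.14].

## Interface

Orientations are given as [roll, pitch, yaw] about the fixed x, y, z axes, in that order (R = Rz(yaw) Ry(pitch) Rx(roll)).
In Python, from cell import read_state, get_image, camera_info, finish_job gives the robot as it stands.
- The arm moves only by the tool play_rows, never from a script. Its argument "deltas" is one flat list of numbers, 7 for each row, row after row: the shift along the tool's x, y, z in mm, then the turn, a rotation vector about the tool's x, y, z in rad, then the opening, from 0 (shut) to 1 (fully open). In form: [dx, dy, dz, ax, ay, az, grip, dx, dy, dz, ax, ay, az, grip, ...]. A call has 1 to 10 rows; each row is the pose to reach, as a shift and turn from the pose commanded when the call began, along the tool's axes at that moment; what a row does not reach only later rows make up. A row lasts 1/8 s, in which the tool goes at most 62.5 mm and 10.7 degrees, less where a joint would pass 70% of its speed; a pose out of reach is approached as far as the arm can. A call with a gripper value outside its range is refused whole. The fingers move at their own pace and stop on an object; the grip force is fixed at half the most. Time passes only in rows, so rows that repeat a pose let the fingers close. It gives the time, the measured TCP pose, the force, the opening and the grip force at its end, in the units of the state.
- read_state(): the state, without advancing time (a new reading comes with each control period).
- get_image(name): name is "scene" or "top" or "wrist"; returns the picture (480x640x3 uint8, red, green, blue); there is no depth.
- camera_info(name): a dict with "fx", "fy", "cx", "cy" (pixels), "T" (4x4, takes a point from camera to world coordinates). Camera axes: x right, y down, z forward; pixel columns grow to the right and rows downward; lengths in mm; the calibration is good to about 2 mm. A picture is of the moment at which its call begins: read the wrist's pose just before it. camera_info takes no time and is no camera call; for the wrist camera it gives the pose at the moment of the call.
- finish_job(): hands the job in; it is judged then, once.
The state is a dict: "clock": time; "qpos": joint angles; "qd": joint speeds; "tau": joint torques, N m; "eef_pos": TCP position; "tool_rot": TCP orientation; "force": force on the tool from outside, world axes, zero at the start; "torque": the same for the moment, N m; "width": finger opening in mm; "gripper_force": force on a finger pad.
Only numpy, scipy, OpenCV 4.12 (cv2) and the standard library are available. Lean on these libraries where they do the work, as an engineer would, in place of code of your own. Each camera call takes 0.05 s, during which the arm holds its last target. There are 200 camera calls.

## Working session

There is one attempt and no reset: what is moved stays moved. The work goes in short steps, Python scripts to look and compute and a tool call to move; the robot and the scene stay as the last step left them, time stands still between calls to the robot, and variables do not carry over. Pictures are saved under pics/ and viewed, at most 10 in all, crops included, and the job is handed in when it is done.

Besides the shell and the picture viewer there is one more tool, called after "Request:" as name(argument=value, ...), one argument or row to a line, values as JSON. play_rows: Moves the arm, as the interface text tells. Its arguments: {"type":"object","properties":{"deltas":{"type":"array"}},"required":["deltas"]}

```bash
mkdir -p pics; python3 - <<'E'
from cell import *
import cv2
for n in("scene","top"):
    cv2.imwrite(f"pics/{n}0.png",get_image(n)[:,:,::-1])
    c=camera_info(n);print(n,c['fx'],c['cx'],c['cy'],c['T'])
s=read_state();print(s['clock'],s['eef_pos'],s['tool_rot'],s['width'])
E
```

```text
scene 489.6609058984545 325.6122386349449 243.83971687106987 [[ 4.53400816e-01 -4.84531352e-01  7.48102312e-01 -2.60036404e+02]
 [-8.91163619e-01 -2.31397122e-01  3.90234259e-01 -5.17280296e+02]
 [-1.59720105e-02 -8.43614095e-01 -5.36712357e-01  7.13121833e+02]
 [ 0.00000000e+00  0.00000000e+00  0.00000000e+00  1.00000000e+00]]
top 455.30101259320173 320.34789815267777 237.31195083624402 [[ 2.80554726e-03 -9.97624909e-01  6.88234622e-02  4.82980729e+02]
 [-9.99996058e-01 -2.80672936e-03  7.95233016e-05 -8.51907452e+01]
 [ 1.13834406e-04 -6.88234140e-02 -9.97628851e-01  1.06870457e+03]
 [ 0.00000000e+00  0.00000000e+00  0.00000000e+00  1.00000000e+00]]
0.1 [276.45686208 587.67162038 230.48159214] [-3.13990487e+00 -4.25722421e-06  2.70183867e+00] 85.23381973791038
```

View pics/scene0.png

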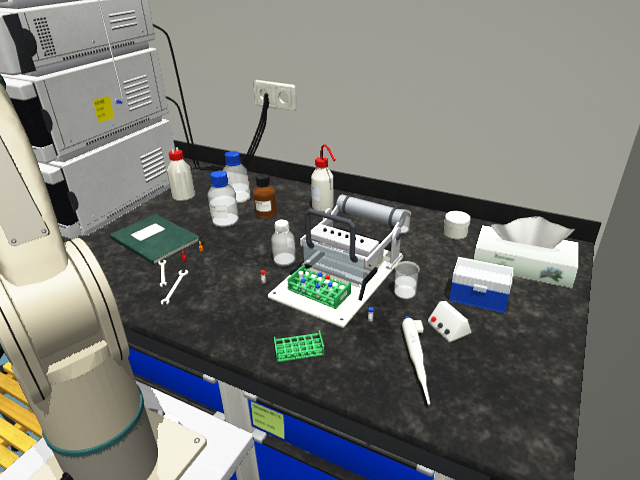

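View pics/top0.png

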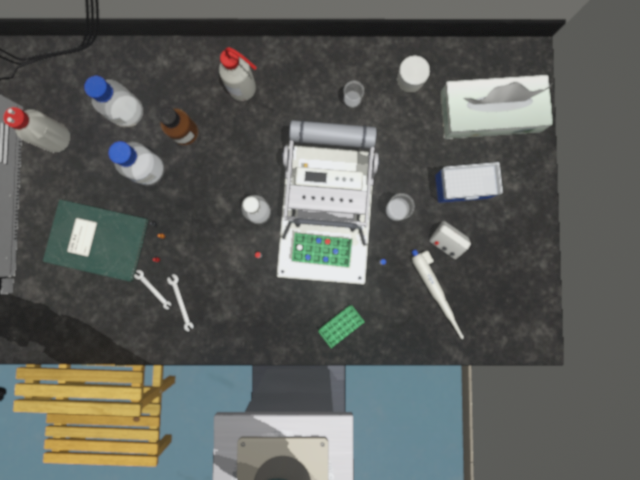

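The scene view shows the evaporator at about (345,250), with the rack on its bed at (320,287). In the top view the bed's front edge runs from about (279,278) to (365,283), and the rack is at (322,250). I'll zoom in on both.

```bash
python3 - <<'E'
import cv2,numpy as np
a=cv2.imread("pics/top0.png")[110:290,265:395];b=cv2.imread("pics/scene0.png")[180:330,260:420]
a=cv2.resize(a,None,fx=3,fy=3,interpolation=2);b=cv2.resize(b,None,fx=2.5,fy=2.5,interpolation=2)
m=np.zeros((540,800,3),np.uint8);m[:540,:390]=a;m[:375,400:800]=b
cv2.imwrite("pics/z0.png",m)
E
```

```text
(no output)
```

View pics/z0.png

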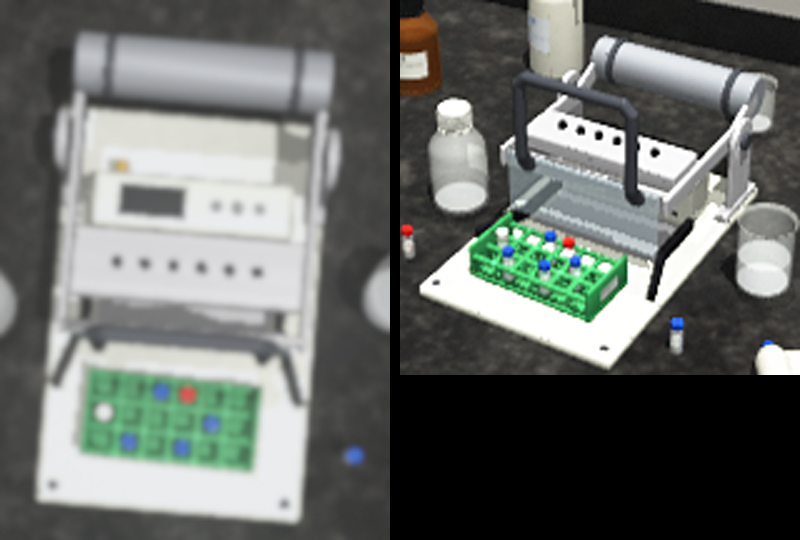

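```bash
cat > h.py <<'E'
from cell import *
import numpy as np
from scipy.optimize import least_squares
from scipy.spatial.transform import Rotation as Ro
def proj(n,P,T=None):
    c=camera_info(n);T=np.array(c['T']) if T is None else T
    q=(np.array(P)-T[:3,3])@T[:3,:3]
    return np.c_[c['fx']*q[:,0]/q[:,2]+c['cx'],c['fy']*q[:,1]/q[:,2]+c['cy']]
def ray(n,uv,z):
    c=camera_info(n);T=np.array(c['T']);d=T[:3,:3]@[(uv[0]-c['cx'])/c['fx'],(uv[1]-c['cy'])/c['fy'],1]
    return T[:3,3]+d*(z-T[2,3])/d[2]
def place(p,P):
    c,s=np.cos(p[2]),np.sin(p[2]);P=np.array(P,float)
    return np.c_[p[0]+c*P[:,0]-s*P[:,1],p[1]+s*P[:,0]+c*P[:,1],P[:,2]]
E
python3 - <<'E'
from h import *
t=lambda u,v:(265+u/3,110+v/3)
s=lambda u,v:(260+(u-400)/2.5,180+v/2.5)
top=[((-175,102,12),t(37,500)),((-175,-102,12),t(300,521))]
sc=[((-175,102,12),s(421,290)),((-175,-102,12),s(605,367))]
def f(p):
    return np.r_[(proj("top",place(p,[a for a,_ in top]))-[b for _,b in top]).ravel(),(proj("scene",place(p,[a for a,_ in sc]))-[b for _,b in sc]).ravel()]
r=least_squares(f,[600,-80,0]);e=r.x;print(e,f(e).round(1))
R=np.array([ray("top",t(*q),46)[:2] for q in[(88,367),(260,388),(252,470),(80,452)]]);print(R.round(1),R.mean(0))
c,sn=np.cos(e[2]),np.sin(e[2]);M=np.array([[c,-sn],[sn,c]])
print("rack in evap",((R-e[:2])@M).round(1),((R.mean(0)-e[:2])@M))
print("bar",place(e,[(-60,0,190),(-60,52,190),(-60,-52,190),(-60,0,12)]).round(1))
print(proj("scene",place(e,[(-60,52,190),(-60,-52,190)])),proj("top",place(e,[(-60,52,190),(-60,-52,190)])))
print("pix z:", (np.array(proj("top",place(e,[(-60,52,190),(-60,-52,190)])))-[265,110])*3)
print("bystanders",[ray(n,q,z).round() for n,q,z in[("top",(400,207),72),("top",(256,209),111),("top",(258,255),33),("top",(382,262),33)]])
print(Ro.from_euler('xyz',read_state()['tool_rot']).as_matrix().round(3))
print(Ro.from_euler('xyz',read_state()['tool_rot']).as_matrix(), np.array(camera_info("wrist")['T']).round(2))
E
```

```text
[ 6.29368738e+02 -1.03290421e+02 -9.33010563e-02] [-0.2 -0.1 -0.   1.4 -1.1 -1.2  1.7 -0.7]
[[ 564.6  -26.5]
 [ 549.2 -155.6]
 [ 487.8 -149.5]
 [ 500.8  -20.9]] [525.59318066 -88.12642804]
rack in evap [[ -71.6   70.5]
 [ -75.   -59.6]
 [-136.7  -59.2]
 [-135.7   70. ]] [-104.73696195    5.42971119]
bar [[ 569.6  -97.7  190. ]
 [ 574.5  -45.9  190. ]
 [ 564.8 -149.5  190. ]
 [ 569.6  -97.7   12. ]]
[[310.62566411 211.41899757]
 [351.26488748 223.40957983]] [[300.18121882 221.37187535]
 [353.58943008 226.49811636]]
pix z: [[105.54365646 334.11562604]
 [265.76829023 349.49434908]]
bystanders [array([ 619., -261.,   72.]), array([609.,  51., 111.]), array([514.,  57.,  33.]), array([ 499., -225.,   33.])]
[[-0.905  0.426 -0.001]
 [ 0.426  0.905 -0.002]
 [ 0.    -0.002 -1.   ]]
[[-9.04856423e-01  4.25716258e-01 -7.22370942e-04]
 [ 4.25716871e-01  9.04855137e-01 -1.52539120e-03]
 [ 4.25722421e-06 -1.68778552e-03 -9.99998576e-01]] [[ 4.3000e-01  8.6000e-01  3.0000e-01  1.9942e+02]
 [ 9.0000e-01 -4.0000e-01 -1.4000e-01  6.2429e+02]
 [-0.0000e+00  3.3000e-01 -9.4000e-01  3.7330e+02]
 [ 0.0000e+00  0.0000e+00  0.0000e+00  1.0000e+00]]
```

The fit puts the evaporator at (629,-103) with yaw -0.093. The bar middle is at (570,-98,190). In the evaporator frame the rack centre is about (-105,5). I'll move to a point in front of the bar with the fingers shut.

Request:
play_rows(
  deltas=[-40, -39, -10, 0, 0, -0.03, 0, -85, -82, -20, 0, 0, -0.06, 0, -130, -126, -30, 0, 0, -0.09, 0, -175, -169, -30, 0, 0, -0.12, 0, -220, -213, -30, 0, 0, -0.15, 0, -265, -256, -30, 0, 0, -0.18, 0, -310, -300, -30, 0, 0, -0.21, 0, -355, -343, -30, 0, 0, -0.24, 0, -390, -377, -30, 0, 0, -0.27, 0, -415, -401, -30, 0, 0, -0.29, 0],
)

```text
clock: 1.35
eef_pos: [481.8, 45.8, 261.1]
tool_rot: [-3.141, -0.0, 2.99]
force: [0.8, 0.8, -0.2]
width: -0.2
gripper_force: 0.0
```

```bash
cat >> h.py <<'E'
E0=np.array([629.4,-103.3,-0.0933])
def go(ex,ey,z,yaw=np.pi-0.0933,pitch=0):
    s=read_state();R=Ro.from_euler('xyz',s['tool_rot']);p=place(E0,[(ex,ey,z)])[0]
    Rt=Ro.from_euler('xyz',[np.pi,0,yaw])*Ro.from_euler('y',pitch)
    print(s['clock'],'pos',s['eef_pos'].round(1),'F',s['force'].round(1),'w',round(s['width'],1),'d',R.inv().apply(p-s['eef_pos']).round(1),'rot',(R.inv()*Rt).as_rotvec().round(3),'q',s['qpos'].round(2))
E
python3 -c "
from h import *
go(-95,0,215)"
```

```text
1.35 pos [481.8  45.8 261.1] F [ 0.8  0.8 -0.2] w -0.2 d [ -73.6 -130.5   46.2] rot [-0.001 -0.    -0.059] q [-0.2   0.35  0.06  1.93 -0.03  0.86  1.3 ]
```

Request:
play_rows(
  deltas=[-20, -35, 10, 0, 0, -0.02, 0, -40, -75, 20, 0, 0, -0.04, 0, -60, -110, 35, 0, 0, -0.059, 0, -73, -130, 50, 0, 0, -0.059, 0, -73, -130, 70, 0, 0, -0.059, 0, -73, -130, 86, 0, 0, -0.059, 0, -73, -130, 86, 0, 0, -0.059, 0, -73, -130, 86, 0, 0, -0.059, 0],
)

```text
clock: 2.35
eef_pos: [534.6, -90.8, 175.7]
tool_rot: [-3.142, 0.001, 3.051]
force: [-0.1, 0.2, 0.5]
width: 0.0
gripper_force: 0.0
```

```bash
python3 -c "
from h import *
go(-77,0,175)
import cv2
for n in('scene','wrist'): cv2.imwrite(f'pics/{n}1.png',get_image(n)[:,:,::-1])
a=cv2.resize(cv2.imread('pics/scene1.png')[150:330,240:420],(450,450));b=cv2.resize(cv2.imread('pics/wrist1.png'),(350,262))
m=np.zeros((450,800,3),np.uint8);m[:,:450]=a;m[:262,450:]=b
cv2.imwrite('pics/z1.png',m)"
```

```text
2.35 pos [534.6 -90.8 175.7] F [-0.1  0.2  0.5] w 0.0 d [-18.6  -3.7   0.7] rot [-0.     0.001  0.003] q [ 0.08  0.55  0.06  1.88 -0.04  0.71  1.64]
```

View pics/z1.png

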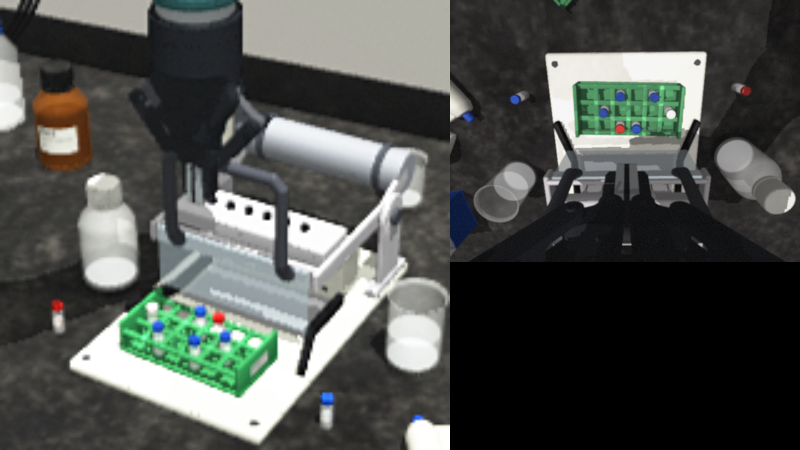

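The scene crop shows the shut fingers in front of the bar, near its middle at (195,190), with their tips just below bar level. I'll advance until they touch.

Request:
play_rows(
  deltas=[-5, -2, 0, 0, 0, 0, 0, -10, -4, 0, 0, 0, 0, 0, -13, -4, 0, 0, 0, 0, 0, -15, -4, 0, 0, 0, 0, 0, -17, -4, 0, 0, 0, 0, 0, -18, -4, 0, 0, 0, 0, 0, -18, -4, 0, 0, 0, 0, 0],
)

```text
clock: 3.32
eef_pos: [551.8, -96.4, 175.3]
tool_rot: [3.142, -0.0, 3.051]
force: [-0.1, -0.1, -0.4]
width: 0.1
gripper_force: 0.0
```

Request:
play_rows(
  deltas=[-7, 0, -6, 0, 0, 0, 0, -12, 0, -11, 0, 0, 0, 0, -17, 0, -17, 0, 0, 0, 0, -22, 0, -22, 0, 0, 0, 0, -27, 0, -28, 0, 0, 0, 0, -32, 0, -33, 0, 0, 0, 0, -37, 0, -37, 0, 0, 0, 0, -43, 0, -42, 0, 0, 0, 0, -49, 0, -46, 0, 0, 0, 0, -55, 0, -50, 0, 0, 0, 0],
)

```text
clock: 4.58
eef_pos: [606.0, -101.3, 226.0]
tool_rot: [3.141, -0.002, 3.051]
force: [-4.2, 1.2, 3.9]
width: -0.4
gripper_force: 1.9
```

```bash
python3 -c "
from h import *
go(0,0,255)
import cv2
for n in('scene','top'): cv2.imwrite(f'pics/{n}2.png',get_image(n)[:,:,::-1])
a=cv2.resize(cv2.imread('pics/scene2.png')[150:330,240:420],(450,450));b=cv2.resize(cv2.imread('pics/top2.png')[110:290,265:395],(325,450))
cv2.imwrite('pics/z2.png',np.hstack([a,b]))"
```

```text
4.575 pos [ 606.  -101.3  226. ] F [-4.2  1.2  3.9] w -0.4 d [-23.5   0.1 -29. ] rot [ 0.    -0.002  0.002] q [ 0.08  0.58  0.06  1.63 -0.04  0.93  1.64]
```

View pics/z2.png

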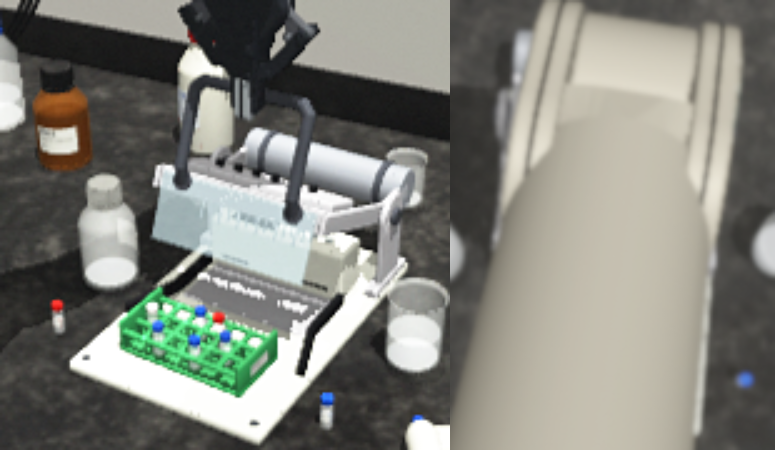

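Head is rising as intended: the hoop is at (245,100) in the crop, with the fingers against its bar and forces around 4 N. I'll continue along the arc past the balance point.

Request:
play_rows(
  deltas=[-8, 0, -5, 0, 0, 0, 0, -16, 0, -9, 0, 0, 0, 0, -24, 0, -13, 0, 0, 0, 0, -32, 0, -17, 0, 0, 0, 0, -41, 0, -20, 0, 0, 0, 0, -49, 0, -23, 0, 0, 0, 0, -58, 0, -26, 0, 0, 0, 0, -67, 0, -28, 0, 0, 0, 0, -76, 0, -30, 0, 0, 0, 0, -82, 0, -32, 0, 0, 0, 0],
)

```text
clock: 5.92
eef_pos: [689.0, -109.0, 257.3]
tool_rot: [-3.141, 0.0, 3.051]
force: [-0.1, 0.3, -1.0]
width: -0.1
gripper_force: 0.0
```

Request:
play_rows(
  deltas=[0, 0, -20, 0, 0, 0, 0, 10, 0, -40, 0, 0, 0, 0, 30, 0, -45, 0, 0, 0, 0.3, 70, 0, -45, 0, 0, 0, 0.6, 115, 0, -45, 0, 0, 0, 1, 160, 0, -35, 0, 0, 0, 1, 200, 0, -10, 0, 0, 0, 1, 230, 0, 20, 0, 0, 0, 1, 245, 2, 50, 0, 0, 0, 1, 248, 2, 70, 0, 0, 0, 1],
)

```text
clock: 7.18
eef_pos: [439.7, -84.2, 187.3]
tool_rot: [3.142, -0.0, 3.051]
force: [-0.0, 1.2, 0.3]
width: 85.3
gripper_force: 0.0
```

```bash
python3 -c "
from h import *
go(-170,5,100)
import cv2
for n in('scene','top','wrist'): cv2.imwrite(f'pics/{n}3.png',get_image(n)[:,:,::-1])
a=cv2.resize(cv2.imread('pics/scene3.png')[150:330,240:420],(360,360));b=cv2.resize(cv2.imread('pics/wrist3.png'),(440,330))
m=np.zeros((360,800,3),np.uint8);m[:,:360]=a;m[:330,360:]=b
cv2.imwrite('pics/z3.png',m);go(0,0,0);print(camera_info('wrist'))"
```

```text
7.175 pos [439.7 -84.2 187.3] F [-0.   1.2  0.3] w 85.3 d [-20.7   3.6  87.3] rot [ 0.    -0.     0.002] q [ 0.08  0.41  0.06  2.11 -0.04  0.62  1.65]
7.325 pos [441.  -84.4 187.6] F [-0.8 -0.4  0.2] w 85.0 d [-189.5   -1.7  187.5] rot [ 0.    -0.001  0.002] q [ 0.08  0.42  0.06  2.1  -0.04  0.62  1.65]
{'fx': 429.3877641768903, 'fy': 429.3877641768903, 'cx': 322.79843570675325, 'cy': 233.0399828736243, 'T': array([[ 9.07848083e-02,  9.40980008e-01,  3.26059418e-01,
         3.56208554e+02],
       [ 9.95870533e-01, -8.57712162e-02, -2.97519875e-02,
        -7.62504177e+01],
       [-2.95126492e-05,  3.27413995e-01, -9.44880985e-01,
         3.30481935e+02],
       [ 0.00000000e+00,  0.00000000e+00,  0.00000000e+00,
         1.00000000e+00]])}
```

View pics/z3.png

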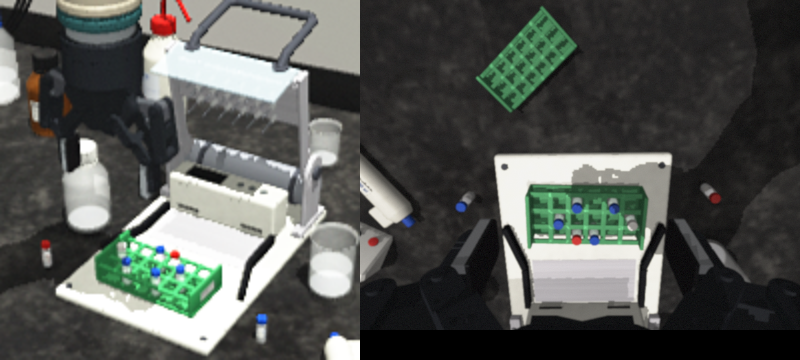

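The head is fully raised and stays up: the hoop and guard are at the top of the crop. The rack still stands with its vials, between the lead-ins. I'll check its lateral offset from the wrist view.

```bash
python3 -c "
from h import *
w=lambda u,v:((u-360)/.6875,v/.6875)
c,s=np.cos(E0[2]),np.sin(E0[2]);M=np.array([[c,-s],[s,c]])
for q,z in[((496,155),12),((672,153),12),((527,187),46),((648,187),46),((530,245),46),((643,247),46),((527,187),12),((648,187),12)]:
    print(q,z,((ray('wrist',w(*q),z)[:2]-E0[:2])@M).round(1))
go(-168,4,60);go(-168,4,18)"
```

```text
(496, 155) 12 [-170.2  -95.8]
(672, 153) 12 [-173.1  103.7]
(527, 187) 46 [-146.   -56.1]
(648, 187) 46 [-146.3   71.4]
(530, 245) 46 [-74.2 -56.9]
(643, 247) 46 [-71.8  71.3]
(527, 187) 12 [-130.6  -62.9]
(648, 187) 12 [-130.9   79.7]
7.325 pos [441.  -84.4 187.6] F [-0.8 -0.4  0.2] w 85.0 d [-21.5   2.7 127.6] rot [ 0.    -0.001  0.002] q [ 0.08  0.42  0.06  2.1  -0.04  0.62  1.65]
7.325 pos [441.  -84.4 187.6] F [-0.8 -0.4  0.2] w 85.0 d [-21.5   2.7 169.6] rot [ 0.    -0.001  0.002] q [ 0.08  0.42  0.06  2.1  -0.04  0.62  1.65]
```

Request:
play_rows(
  deltas=[-8, 2, 30, 0, 0, 0, 0.7, -16, 3, 60, 0, 0, 0, 0.7, -17, 3, 90, 0, 0, 0, 0.7, -17, 3, 120, 0, 0, 0, 0.7, -17, 3, 145, 0, 0, 0, 0.7, -17, 3, 160, 0, 0, 0, 0.7, -17, 3, 168, 0, 0, 0, 0.7, -17, 3, 168, 0, 0, 0, 0.7],
)

```text
clock: 8.32
eef_pos: [458.2, -82.9, 19.9]
tool_rot: [3.14, -0.007, 3.05]
force: [-0.9, 0.8, -0.1]
width: 59.5
gripper_force: 0.0
```

```bash
python3 -c "
from h import *
go(-150,4,18)
import cv2
for n in('scene','wrist'): cv2.imwrite(f'pics/{n}4.png',get_image(n)[:,:,::-1])
a=cv2.resize(cv2.imread('pics/scene4.png')[200:340,240:380],(420,420));b=cv2.resize(cv2.imread('pics/wrist4.png'),(380,285))
m=np.zeros((420,800,3),np.uint8);m[:,:420]=a;m[:285,420:]=b
cv2.imwrite('pics/z4.png',m)"
```

```text
8.325 pos [458.2 -82.9  19.9] F [-0.9  0.8 -0.1] w 59.5 d [-22.4  -0.4   1.7] rot [ 0.002 -0.007  0.002] q [ 0.01  0.77  0.17  2.17 -0.49  0.25  2.09]
```

View pics/z4.png

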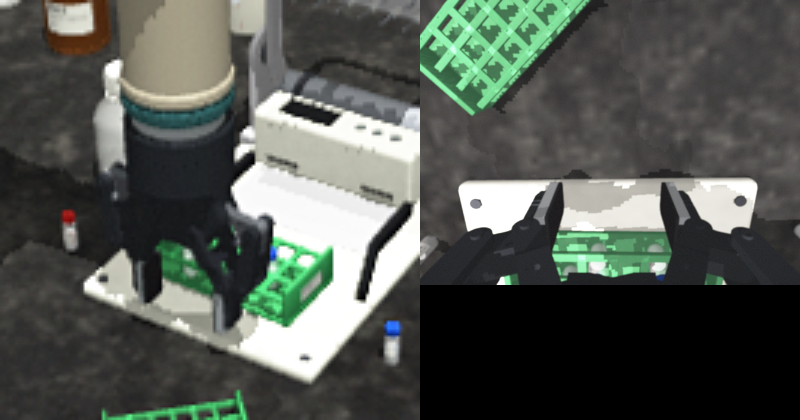

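The open fingers straddle the rack's middle, and their tips are just above the bed, ahead of its front. Now a slow push.

Request:
play_rows(
  deltas=[-6, 0, 1, 0, 0, 0, 0.7, -11, 0, 1, 0, 0, 0, 0.7, -14, 0, 1, 0, 0, 0, 0.7, -17, 0, 1, 0, 0, 0, 0.7, -20, 0, 1, 0, 0, 0, 0.7, -23, 0, 1, 0, 0, 0, 0.7, -27, 0, 1, 0, 0, 0, 0.7, -31, 0, 1, 0, 0, 0, 0.7, -36, 0, 1, 0, 0, 0, 0.7, -41, 0, 1, 0, 0, 0, 0.7],
)

```text
clock: 9.68
eef_pos: [497.4, -86.3, 18.0]
tool_rot: [3.141, -0.01, 3.05]
force: [-2.4, 1.1, 1.9]
width: 59.5
gripper_force: 1.1
```

Request:
play_rows(
  deltas=[-5, 0, 0, 0, 0, 0, 0.7, -10, 0, 0, 0, 0, 0, 0.7, -15, 0, 0, 0, 0, 0, 0.7, -20, 0, 0, 0, 0, 0, 0.7, -25, 0, 0, 0, 0, 0, 0.7, -30, 0, 0, 0, 0, 0, 0.7, -34, 0, 0, 0, 0, 0, 0.7, -38, 0, 0, 0, 0, 0, 0.7, -40, 0, 0, 0, 0, 0, 0.7],
)

```text
clock: 10.8
eef_pos: [537.8, -90.1, 17.6]
tool_rot: [3.141, -0.009, 3.05]
force: [-1.7, 1.0, 2.3]
width: 59.8
gripper_force: 1.5
```

```bash
python3 -c "
from h import *
go(-44,0,18)
import cv2
for n in('scene','wrist'): cv2.imwrite(f'pics/{n}5.png',get_image(n)[:,:,::-1])
a=cv2.resize(cv2.imread('pics/scene5.png')[200:340,240:380],(420,420));b=cv2.resize(cv2.imread('pics/wrist5.png'),(380,285))
m=np.zeros((420,800,3),np.uint8);m[:,:420]=a;m[:285,420:]=b
cv2.imwrite('pics/z5.png',m)"
```

```text
10.8 pos [537.8 -90.1  17.6] F [-1.7  1.   2.3] w 59.8 d [-48.4  -4.7  -0.8] rot [ 0.001 -0.009  0.002] q [-0.04  0.83  0.25  1.95 -0.45  0.42  2.02]
```

View pics/z5.png

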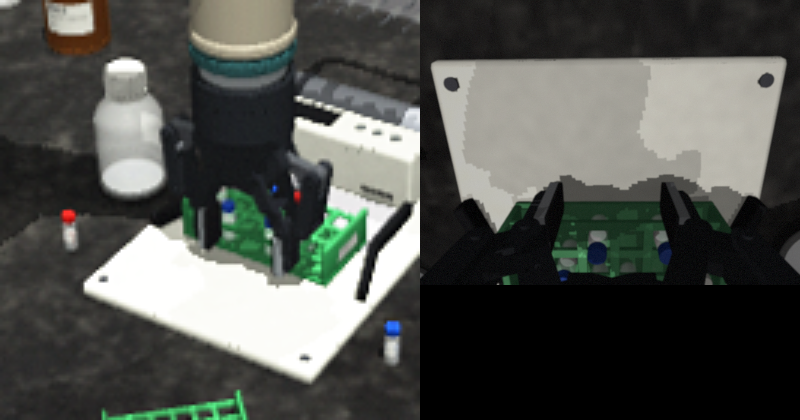

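The rack is moving evenly, vials standing, about 2 N. I'll continue towards the stop.

Request:
play_rows(
  deltas=[-5, -0.5, 0, 0, 0, 0, 0.7, -10, -1, 0, 0, 0, 0, 0.7, -15, -2, 0, 0, 0, 0, 0.7, -20, -2, 0, 0, 0, 0, 0.7, -25, -3, 0, 0, 0, 0, 0.7, -29, -3, 0, 0, 0, 0, 0.7, -33, -3, 0, 0, 0, 0, 0.7, -36, -3, 0, 0, 0, 0, 0.7, -39, -3, 0, 0, 0, 0, 0.7],
)

```text
clock: 12.02
eef_pos: [575.9, -96.7, 17.3]
tool_rot: [3.141, -0.01, 3.05]
force: [-3.8, 0.9, 3.2]
width: 59.8
gripper_force: 1.7
```

Request:
play_rows(
  deltas=[-2, 0, 0, 0, 0, 0, 0.7, -4, 0, 0, 0, 0, 0, 0.7, -5, 0, 0, 0, 0, 0, 0.7, -6, 0, 0, 0, 0, 0, 0.7],
)

```text
clock: 12.52
eef_pos: [581.8, -97.2, 17.2]
tool_rot: [3.141, -0.01, 3.05]
force: [-3.8, 0.2, 2.5]
width: 59.3
gripper_force: 1.6
```

Request:
play_rows(
  deltas=[-1, 0, 0, 0, 0, 0, 0.7, -2, 0, 0, 0, 0, 0, 0.7, -3, 0, 0, 0, 0, 0, 0.7],
)

```text
clock: 12.9
eef_pos: [584.9, -97.5, 17.2]
tool_rot: [3.141, -0.01, 3.05]
force: [-3.3, -0.3, 2.3]
width: 60.0
gripper_force: 1.6
```

Request:
play_rows(
  deltas=[-1, 0, 0, 0, 0, 0, 0.7, -2, 0, 0, 0, 0, 0, 0.7, -3, 0, 0, 0, 0, 0, 0.7],
)

```text
clock: 13.28
eef_pos: [587.8, -97.7, 17.2]
tool_rot: [3.141, -0.01, 3.05]
force: [-4.2, 0.1, 3.0]
width: 59.7
gripper_force: 2.4
```

Request:
play_rows(
  deltas=[-1, 0, 0, 0, 0, 0, 0.7, -2, 0, 0, 0, 0, 0, 0.7, -2, 0, 0, 0, 0, 0, 0.7],
)

```text
clock: 13.65
eef_pos: [587.8, -97.7, 17.0]
tool_rot: [3.14, -0.013, 3.05]
force: [-7.2, 0.6, 6.0]
width: 59.9
gripper_force: 3.6
```

Request:
play_rows(
  deltas=[-1, 0, 0, 0, 0, 0, 0.7, -2, 0, 0, 0, 0, 0, 0.7, -2, 0, 0, 0, 0, 0, 0.7],
)

```text
clock: 14.02
eef_pos: [587.9, -97.7, 16.9]
tool_rot: [3.14, -0.017, 3.05]
force: [-9.5, 1.0, 9.7]
width: 59.9
gripper_force: 5.4
```

```bash
python3 -c "
from h import *
go(-44,0,18)
import cv2
cv2.imwrite('pics/s6.png',cv2.resize(get_image('scene')[190:310,260:380,::-1],(600,600),interpolation=2))"
```

```text
14.025 pos [587.9 -97.7  16.9] F [-9.5  1.   9.7] w 59.9 d [ 2.2 -1.7 -1.1] rot [ 0.002 -0.017  0.002] q [-0.06  0.88  0.28  1.8  -0.43  0.54  1.99]
```

View pics/s6.png

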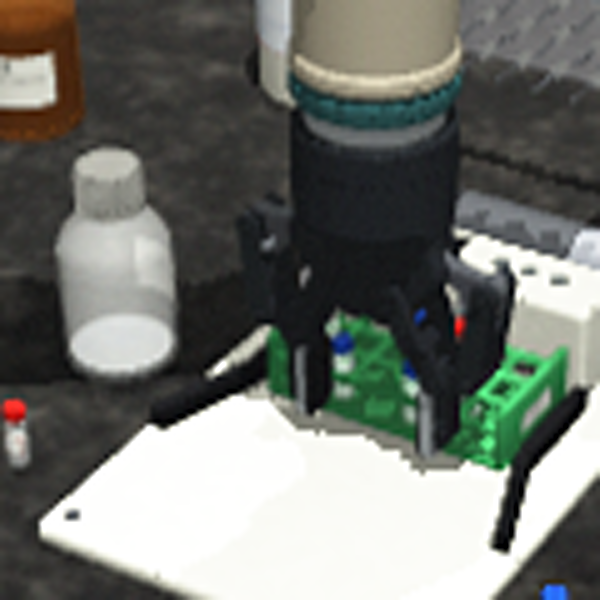

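The rack has stopped against the housing: force rises with no further travel at TCP x of about -42, as predicted. I'll back straight off, then up.

Request:
play_rows(
  deltas=[4, 0, 0, 0, 0, 0, 0.7, 8, 0, 0, 0, 0, 0, 0.7, 16, 0, 0, 0, 0, 0, 0.7, 30, 0, 0, 0, 0, 0, 0.7, 50, 0, -5, 0, 0, 0, 0.7, 75, 0, -25, 0, 0, 0, 0.7, 100, 0, -60, 0, 0, 0, 0.7, 120, 0, -100, 0, 0, 0, 0.7, 135, 0, -150, 0, 0, 0, 0.7, 145, 0, -190, 0, 0, 0, 0.7],
)

```text
clock: 15.32
eef_pos: [448.8, -85.2, 210.3]
tool_rot: [3.141, -0.008, 3.05]
force: [1.1, 1.0, -0.2]
width: 59.7
gripper_force: 0.0
```

```bash
python3 -c "
from h import *
import cv2
go(0,0,200)
a=get_image('scene')[150:330,250:430,::-1];b=get_image('wrist')[:,:,::-1]
m=np.zeros((400,800,3),np.uint8);m[:,:400]=cv2.resize(a,(400,400));m[:,400:]=cv2.resize(b[160:480,160:480],(400,400))
cv2.imwrite('pics/z7.png',m)
print(proj('wrist',place(E0,[(33,66,46),(33,-66,46),(-33,66,46),(-33,-66,46),(33,75,66),(33,-75,66)])).round())"
```

```text
15.325 pos [448.8 -85.2 210.3] F [ 1.1  1.  -0.2] w 59.7 d [-181.5   -1.5    8.9] rot [ 0.001 -0.008  0.002] q [-0.2   0.42  0.46  2.06 -0.28  0.72  1.91]
[[394. 432.]
 [248. 432.]
 [398. 371.]
 [244. 371.]
 [408. 450.]
 [234. 450.]]
```

View pics/z7.png

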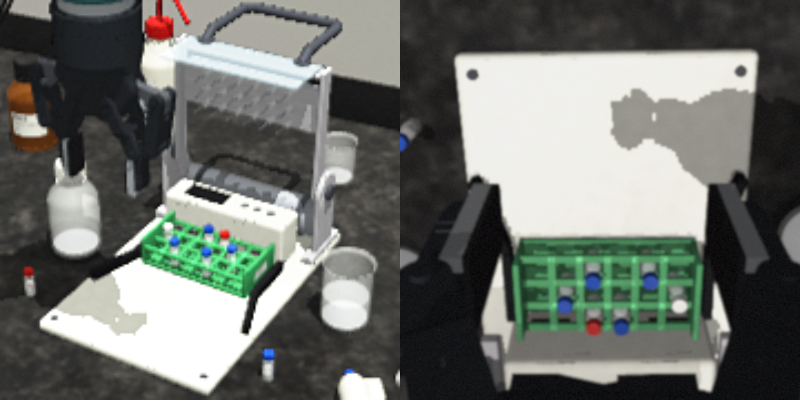

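The wrist view shows the rack square against the housing face: its far edge is at row 338, against 340 predicted. All six vials are standing, the head is up, and the other items look undisturbed. I'll hand the job in.

```bash
python3 -c "
from cell import *
print(finish_job())"
```

```text
the job is handed in; nothing more can be done
None
```

The job is handed in: the needle head is past its balance point and stays raised, and the rack is home against the back stop with all six vials standing. Nothing else on the bench appears disturbed, and it took about 15 s.

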